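# Level the casting table with the knob under its lug, then set the beaker on it

### The arm

A 6-joint arm with a two-finger parallel gripper is mounted at the origin on a cart in front of the work surface, level with it; the furniture and walls round the work are solid. World frame = base frame: x ahead of the robot, y to its left, z up, the work surface at z = 0. Lengths are in m, angles in rad, forces in N, time in s.
With the tool pointing down it reaches from about 0.275 to 0.85 m from the base axis. Payload 19 kg.
Tool frame: the origin (TCP) lies midway between the tips of the shut fingers; the grasp point (between the pads) lies 19 mm behind it; z points along the fingers, y is the line along which they close (so a half turn about z gives the same grasp; the last joint's range is limited). The gripper opens to 85 mm and grips with 20 to 120 N. Pads are 22 mm wide; open, the fingers measure 114 mm over their backs; the gripper's body (76 mm by 85 mm) begins 54 mm behind the grasp point. The pads swing forward as they close: fully open they stand 13 mm farther back than shut.
Start: joints at [1.196, 0.15, 1.437, -0, 1.554, -0.134], TCP at [0.137, 0.558, 0.231] pointing down, gripper open.
Joint ranges: [-2.8, 2.8], [-0.68, 2.1], [0.12, 2.68], [-1.39, 4.53], [0.16, 2.79], [-2.81, 2.81]. Speed limits (rad/s): [1.89, 1.89, 2.22, 3.01, 3.01, 3.01].

### API

Orientations are given as [roll, pitch, yaw] about the fixed x, y, z axes, in that order (R = Rz(yaw) Ry(pitch) Rx(roll)).
In Python, from plant import arm, imaging, finish_job gives the robot as it stands. The module is installed in compiled form; this text tells all that it offers.
- The arm moves only by the tool carry_out, never from a script. Its argument "series" is a list of rows, each a list of 3 entries, a list of its own where there are three numbers: the shift along the world's x, y, z in cm, then the turn, a rotation vector about the world's x, y, z in degrees, then the finger opening in cm, from 0 to 8.54. In form: [[[x, y, z], [rx, ry, rz], claw], ...]. A call has exactly 8 rows; each row shifts and turns the commanded pose from where the row before left it; what a row does not reach is not made up. A row lasts 1/12 s, in which the tool goes at most 41.7 mm and 7.16 degrees, less where a joint would pass 70% of its speed; a pose out of reach is approached as far as the arm can. A call is refused whole if a number of a shift passes 4.17 or a number of a turn 7.16, either way. A call with a gripper value outside its range is refused whole. The fingers move at their own pace and stop on an object; the grip force is fixed at half the most. Time passes only in rows, so rows that do not move let the fingers close, or fill a call up. It gives the time, the measured TCP pose, the force, the opening and the grip force at its end, in the units of the state.
- arm.get_state(): the state, without advancing time (a new reading comes with each control period).
- imaging.capture(name): name is "scene" or "top" or "wrist"; returns the picture (400x640x3 uint8, red, green, blue); there is no depth.
- imaging.camera_model(name): a dict with "intrinsics" (3x3 intrinsics, pixels), "position" and "orientation" of the camera in the world; the wrist camera has in their place "mount" (4x4, takes a point from camera to tool coordinates, whose origin is the TCP and whose axes are the flange's). Camera axes: x right, y down, z forward; pixel columns grow to the right and rows downward; lengths in m; the calibration is good to about 2 mm. A picture is of the moment at which its call begins: read the wrist's pose just before it. camera_model takes no time and is no camera call.
- finish_job(): hands the job in; it is judged then, once.
The state is a dict: "clock": time; "q": joint angles; "qd": joint speeds; "joint_efforts": joint torques, N m; "position": TCP position; "ee_rot": TCP orientation; "force": force on the tool from outside, world axes, zero at the start; "moment": the same for the moment, N m; "gripper_width": finger opening in m; "grip_force": force on a finger pad.
Only numpy, scipy, OpenCV 4.12 (cv2) and the standard library are available. Lean on these libraries where they do the work, as an engineer would, in place of code of your own. Each camera call takes 0.05 s, during which the arm holds its last target. There are 200 camera calls.

### The job

The plate of the small levelling table slopes. Turn the knob mounted under the lug at its front edge until the plate lies level, and then stand the empty beaker upright in the middle of the plate's round rubber mat. Let go of everything and leave the mortar, the dropper bottle and the label roll where they are.

Things in the scene. Friction and masses are not known exactly. Their poses are not given: they have to be found in the camera images.
- mat (a point): Centre of the upper face of the black rubber mat (110 mm across) in the middle of the levelling table's aluminium plate (170 deep, 190 wide, 10 mm thick), 97.5 mm above the worktop when level. z: plate's normal; -x: to the table's front, where the lug (48 wide, 55 mm long) sticks out. Hinge along the rear edge, 78 mm behind; the front starts low. The frame is fixed; place and yaw vary.
- knob (a joint): Turn of the black knob under the lug, rad. 0: wing straight out from the table's front, plate level. Positive: wing to the robot's left (clockwise from above), front of the plate low, 0.05 rad of slope per rad; negative: front high. Range -1.6 to 1.6, starts at 0.5 to 1.25. Stiff: stays where left, takes 0.25 N m (4 N at the wing); leaning lightly on the plate does not shift it.
- knob_axis (a point): Point on the knob's axis (parallel to the plate's normal) at mid height of the wing, 112 mm in front of the mat's centre and 34.5 mm below its face; axes as mat. The hub is 42 mm across. The lug above reaches 28 mm farther forward than the axis; its upper face is 32 mm above this point.
- wing (a point): Grip point on the knob's one wing, 68 mm from the axis, at mid height, 47 to 64 mm above the worktop. The wing is a straight bar 12 mm wide and 18 mm high, ending rounded 91 mm from the axis (15 mm wide over its last 15 mm); -x points outward along it. It sticks out past the lug, so it can be gripped or pushed from above; below it is only the worktop.
- beaker_mid (a point): Centre, half-way up, of the empty clear beaker, 54 mm across and 70 mm tall, 60 g (varies), standing upright on the worktop to the robot's right. Its z axis points up.
- mortar: White porcelain mortar, 93 mm across, 53 mm high; origin at the centre of its underside. Bystander.
- dropper: Dropper bottle with a black bulb, 33 mm across, 100 mm tall; origin at the centre of its underside. Bystander.
- label_roll: Roll of white paper labels lying flat, 66 mm across, 28 mm high; origin at the centre of its underside. Bystander.
Not all that is in view belongs to the job. What is meant by the part that bears beaker_mid is not yellow, and is the smaller of those in its own colour.

How it is judged:
By the outcome, as a careful person would: the job done as asked, in the order asked, and still so for the second after the job is handed in, with the robot touching nothing.
It also fails if it takes over 51 s, if anything falls off the work surface, if the arm or the gripper's body presses on something with over 40 N, if the wrist force passes 120 N, or if a joint passes its speed limit or range.

## Working session

There is one attempt and no reset: what is moved stays moved. The work goes in short steps, Python scripts to look and compute and a tool call to move; the robot and the scene stay as the last step left them, time stands still between calls to the robot, and variables do not carry over. Pictures are saved under pics/ and viewed, at most 10 in all, crops included, and the job is handed in when it is done.

Besides the shell and the picture viewer there is one more tool, called after "Request:" by a JSON object that holds its "method" and its "body", one argument or row to a line. carry_out: Moves the arm, as the interface text tells. Its arguments: {"type":"object","properties":{"series":{"type":"array","items":{"type":"array"}}},"required":["series"]}

```bash
mkdir -p pics; python3 - <<'E'
from plant import arm, imaging
import cv2,numpy as np
s=arm.get_state();print(s)
for n in("scene","top"):
    cv2.imwrite(f"pics/{n}0.png",imaging.capture(n)[:,:,::-1]);print(n,imaging.camera_model(n))
print(imaging.camera_model("wrist"))
E
```

```text
{'clock': 0.0, 'q': array([ 1.19598906e+00,  1.50985194e-01,  1.43802793e+00, -2.15093286e-05,
        1.55380588e+00, -1.34068643e-01]), 'qd': array([-0.001078  ,  0.00048492,  0.00103353,  0.00087375,  0.00018716,
        0.00155147]), 'joint_efforts': array([-7.14622893e-04, -7.13040161e+01, -5.70898283e+01, -1.17242676e-04,
        8.29655182e-03,  6.40812664e-05]), 'position': array([0.13706365, 0.55816803, 0.23067747]), 'ee_rot': array([-3.14037443e+00, -1.42610432e-04,  2.90085432e+00]), 'force': array([ 0.24855547,  0.27864428, -0.32690865]), 'moment': array([0.03671055, 0.03362347, 0.04398969]), 'grip_force': 0.0, 'gripper_width': 0.08530548093224366}
scene {'intrinsics': array([[412.70665006,   0.        , 314.29386956],
       [  0.        , 412.70665006, 198.62182103],
       [  0.        ,   0.        ,   1.        ]]), 'position': array([-0.34849113, -0.46996001,  0.52561758]), 'orientation': array([-1.98599385,  0.01132385, -1.08162764])}
top {'intrinsics': array([[450.62848074,   0.        , 326.67227204],
       [  0.        , 450.62848074, 208.30219922],
       [  0.        ,   0.        ,   1.        ]]), 'position': array([ 0.42905183, -0.02312517,  1.52799957]), 'orientation': array([-3.05509734,  0.01732319, -1.57322379])}
{'intrinsics': array([[289.07018537,   0.        , 324.44727354],
       [  0.        , 289.07018537, 199.41028234],
       [  0.        ,   0.        ,   1.        ]]), 'mount': array([[-3.16771558e-04, -9.60244113e-01, -2.79161498e-01,
         6.98225548e-02],
       [ 9.99999895e-01, -3.96405860e-04,  2.28809735e-04,
        -1.28260953e-04],
       [-3.30374455e-04, -2.79161397e-01,  9.60244138e-01,
        -1.42645071e-01],
       [ 0.00000000e+00,  0.00000000e+00,  0.00000000e+00,
         1.00000000e+00]])}
```

View pics/scene0.png

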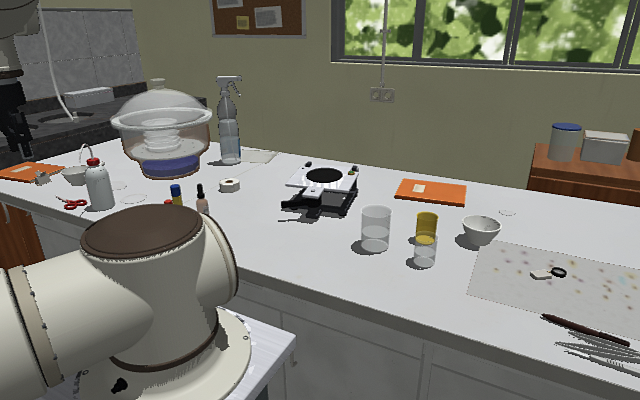

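View pics/top0.png

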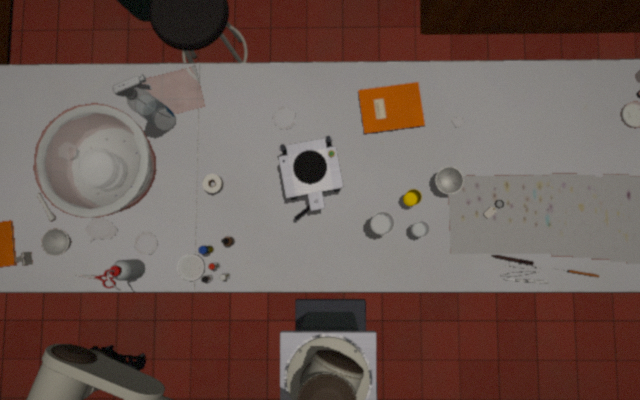

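The scene shows the levelling table at about (320,185), with its wing pointing left. The clear beakers are a large one at (375,228) and a small one at (425,250), which is the target; the yellow one is at (427,225). In the top view these are the mat (310,167), wing tip (297,219), small clear beaker (419,230), large one (381,224) and yellow one (411,198). Next I'll enlarge both.

```bash
python3 - <<'E'
import cv2,numpy as np
a=cv2.imread("pics/top0.png")[130:260,270:470]; b=cv2.imread("pics/scene0.png")[150:280,270:470]
a=cv2.resize(a,None,fx=4,fy=4,interpolation=2);b=cv2.resize(b,None,fx=4,fy=4,interpolation=2)
cv2.imwrite("pics/a.png",a);cv2.imwrite("pics/b.png",b)
E
```

```text
(no output)
```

View pics/a.png

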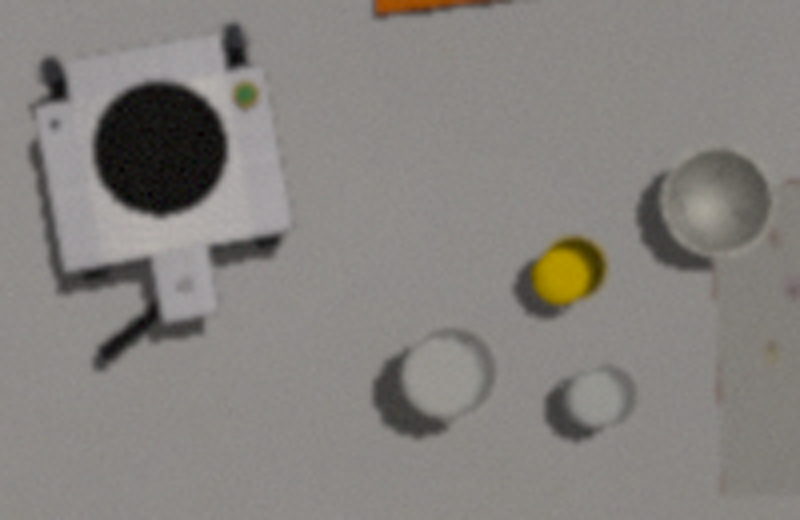

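View pics/b.png

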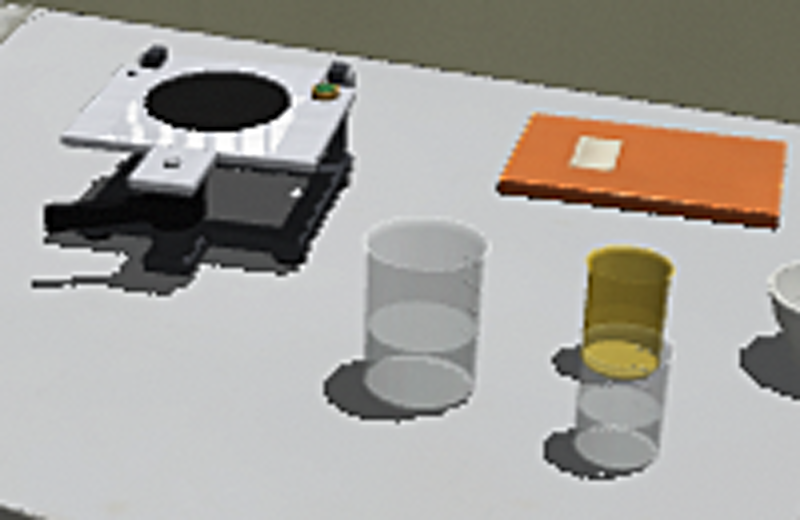

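The top crop puts the mat centre at (160,148), the lug screw at (185,285), the wing tip at (101,362), and the target beaker's base at (597,399) and rim at (606,394). The scene crop puts the mat at (218,101), the screw at (170,163), the wing tip at (48,215), and the beaker's base at (616,449) and rim at (625,344).

```bash
cat > h.py <<'E'
import numpy as np
from scipy.spatial.transform import Rotation as R
from plant import arm, imaging
def ray(name,u,v,pose=None):
    m=imaging.camera_model(name);K=m["intrinsics"]
    d=np.linalg.solve(K,[u,v,1.])
    if name=="wrist":
        Rt=R.from_euler("xyz",pose[1]).as_matrix();M=m["mount"]
        return pose[0]+Rt@M[:3,3], Rt@M[:3,:3]@d
    return m["position"],R.from_euler("xyz",m["orientation"]).as_matrix()@d
def tri(*rays):
    A=np.zeros((3,3));b=np.zeros(3)
    for p,d in rays:
        d=d/np.linalg.norm(d);P=np.eye(3)-np.outer(d,d);A+=P;b+=P@p
    x=np.linalg.solve(A,b);return x,[round(1000*np.linalg.norm(np.cross(x-p,d/np.linalg.norm(d))),1) for p,d in rays]
def atz(r,z): p,d=r;return p+d*(z-p[2])/d[2]
E
python3 - <<'E'
from h import *
np.set_printoptions(precision=4,suppress=True)
t=lambda u,v:ray("top",269.625+u/4,129.625+v/4)
s=lambda u,v:ray("scene",269.625+u/4,149.625+v/4)
for n,a,b in[("mat",(160,148),(218,101)),("screw",(185,285),(170,163)),("tip",(101,362),(48,215)),("base",(597,399),(616,449)),("rim",(606,394),(625,344)),]:
    print(n,*tri(t(*a),s(*b)))
for n,a,z in[("mat",(160,148),.095),("screw",(185,285),.09),("tip",(101,362),.06),("base",(597,399),.003),("rim",(606,394),.07),("rollc",None,0)]:
    if a:print(n,atz(t(*a),z))
for n,a,z in[("big",(441,375),0.003),("yel",(562,277),.003)]:print(n,atz(t(*a),z))
E
```

```text
mat [0.6895 0.0556 0.0905] [np.float64(0.8), np.float64(0.8)]
screw [0.5785 0.0361 0.0852] [np.float64(0.2), np.float64(0.2)]
tip [0.5199 0.1038 0.0556] [np.float64(3.0), np.float64(3.0)]
base [ 0.4884 -0.3063  0.0032] [np.float64(1.4), np.float64(1.4)]
rim [ 0.4903 -0.3028  0.0704] [np.float64(0.3), np.float64(0.3)]
mat [0.6883 0.056  0.095 ]
screw [0.5779 0.0361 0.09  ]
tip [0.5181 0.106  0.06  ]
base [ 0.4888 -0.3078  0.003 ]
rim [ 0.4902 -0.3026  0.07  ]
big [ 0.5095 -0.1768  0.003 ]
yel [ 0.5924 -0.2803  0.003 ]
```

Request:
{"method": "carry_out", "body": {
  "series": [
    [[2.4,-2.85,-0.1],[0,0,-2.2],4],
    [[2.4,-2.85,-0.1],[0,0,-2.2],4],
    [[2.4,-2.85,-0.1],[0,0,-2.2],4],
    [[2.4,-2.85,-0.1],[0,0,-2.2],4],
    [[2.4,-2.85,-0.1],[0,0,-2.2],4],
    [[2.4,-2.85,-0.1],[0,0,-2.2],4],
    [[2.4,-2.85,-0.1],[0,0,-2.2],4],
    [[2.4,-2.85,-0.1],[0,0,-2.2],4]
  ]
}}

```text
clock: 0.77
position: [0.3298, 0.3287, 0.2231]
ee_rot: [-3.141, -0.0, 2.592]
force: [0.6, 0.0, -0.4]
gripper_width: 0.0399
grip_force: 0.0
```

Request:
{"method": "carry_out", "body": {
  "series": [
    [[2.4,-2.85,-0.1],[0,0,-2.2],4],
    [[2.4,-2.85,-0.1],[0,0,-2.2],4],
    [[2.4,-2.85,-0.1],[0,0,-2.2],4],
    [[2.4,-2.85,-0.1],[0,0,-2.2],4],
    [[2.4,-2.85,-0.2],[0,0,-2.2],4],
    [[2.4,-2.85,-0.8],[0,0,-2.2],4],
    [[2.4,-2.85,-1],[0,0,-2.2],4],
    [[2.4,-2.85,-1],[0,0,-2.2],4]
  ]
}}

```text
clock: 1.43
position: [0.522, 0.1006, 0.1888]
ee_rot: [3.141, 0.0, 2.284]
force: [1.2, 0.6, -0.1]
gripper_width: 0.0398
grip_force: 0.0
```

```bash
python3 - <<'E'
from h import *
import cv2
s=arm.get_state();print(s["clock"],s["position"],s["ee_rot"],s["qd"],s["gripper_width"])
cv2.imwrite("pics/w1.png",imaging.capture("wrist")[:,:,::-1])
E
```

```text
1.4333 [0.52200404 0.10059898 0.18884962] [3.14148677e+00 9.17892487e-05 2.28430257e+00] [-0.69501945  0.50150624 -0.27849596  0.00191872 -0.21998452 -0.23312109] 0.039824233182385406
```

View pics/w1.png

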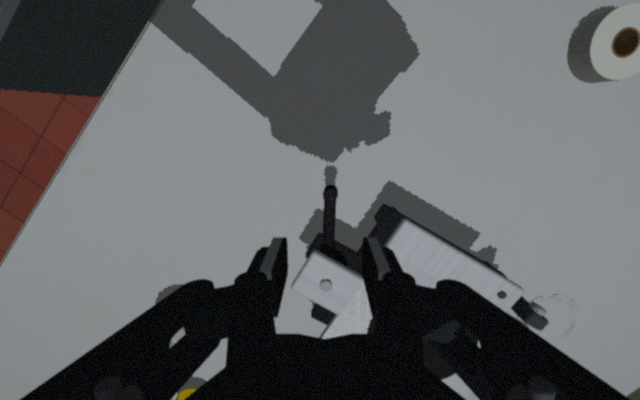

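The wrist view shows the wing running from its tip at (331,188) to the lug, with the screw at (326,284). It lies between the fingers.

```bash
python3 - <<'E'
from h import *
np.set_printoptions(precision=4,suppress=True)
pose=(np.array([0.52200404,0.10059898,0.18884962]),np.array([3.14148677,0.00009,2.2843]))
s=arm.get_state();print(s["clock"],s["position"],s["ee_rot"])
t=lambda u,v:ray("top",269.625+u/4,129.625+v/4)
sc=lambda u,v:ray("scene",269.625+u/4,149.625+v/4)
w=lambda u,v:ray("wrist",u,v,pose)
sw=tri(t(185,285),sc(170,163),w(326,284));tp=tri(t(101,362),sc(48,215),w(331,188));print(sw,tp)
a=atz(w(326,284),.086);b=atz(w(331,188),.063);print(a,b,np.degrees(np.arctan2(*(b-a)[1::-1])))
E
```

```text
1.4833 [0.5246 0.0963 0.1862] [-3.1389  0.0004  2.2788]
(array([0.5793, 0.0363, 0.0852]), [np.float64(0.9), np.float64(0.4), np.float64(1.1)]) (array([0.5231, 0.1053, 0.0542]), [np.float64(4.8), np.float64(2.5), np.float64(3.6)])
[0.5802 0.0365 0.086 ] [0.525  0.1076 0.063 ] 127.82104284881754
```

Request:
{"method": "carry_out", "body": {
  "series": [
    [[0,0,-1],[0,0,-1.1],4],
    [[0,0,-2],[0,0,-1.1],4],
    [[0,0,-2],[0,0,0],4],
    [[0,0,-2],[0,0,0],4],
    [[0,0,0],[0,0,0],4],
    [[0,0,0],[0,0,0],4],
    [[0,0,0],[0,0,0],4],
    [[0,0,0],[0,0,0],4]
  ]
}}

```text
clock: 2.15
position: [0.5216, 0.1027, 0.1207]
ee_rot: [3.14, 0.001, 2.248]
force: [0.0, 0.2, 0.7]
gripper_width: 0.0399
grip_force: 0.0
```

Request:
{"method": "carry_out", "body": {
  "series": [
    [[0.9,-0.7,0],[0,0,0],4],
    [[0.8,-0.6,-0.8],[0,0,0],4],
    [[0,0,-2],[0,0,0],4],
    [[0,0,-2],[0,0,0],4],
    [[0,0,-2],[0,0,0],4],
    [[0,0,-2],[0,0,0],4],
    [[0,0,0],[0,0,0],4],
    [[0,0,0],[0,0,0],4]
  ]
}}

```text
clock: 2.82
position: [0.5382, 0.0889, 0.0307]
ee_rot: [-3.14, -0.001, 2.248]
force: [0.3, -0.7, 0.4]
gripper_width: 0.0401
grip_force: 0.0
```

```bash
python3 - <<'E'
from h import *
import cv2
s=arm.get_state();print(s["clock"],s["position"],s["ee_rot"],s["force"],s["gripper_width"])
cv2.imwrite("pics/w2.png",imaging.capture("wrist")[:,:,::-1])
E
```

```text
2.8167 [0.53821801 0.08887182 0.03073696] [-3.14014577e+00 -9.47479578e-04  2.24762807e+00] [ 0.34140755 -0.71693757  0.42706024] 0.0400673634259432
```

View pics/w2.png

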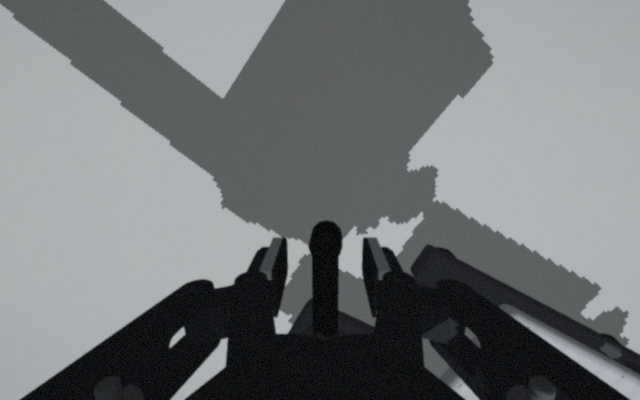

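The wing (columns 313–338, tip at (326,225)) sits centred and parallel between the fingers, so I'll close.

Request:
{"method": "carry_out", "body": {
  "series": [
    [[0,0,0],[0,0,0],1],
    [[0,0,0],[0,0,0],0.5],
    [[0,0,0],[0,0,0],0.5],
    [[0,0,0],[0,0,0],0.5],
    [[0,0,0],[0,0,0],0.5],
    [[0,0,0],[0,0,0],0.5],
    [[0,0,0],[0,0,0],0.5],
    [[0,0,0],[0,0,0],0.5]
  ]
}}

```text
clock: 3.53
position: [0.5388, 0.0893, 0.0325]
ee_rot: [3.14, 0.001, 2.248]
force: [-2.5, -2.0, 6.3]
gripper_width: 0.0108
grip_force: 58.4
```

```bash
python3 - <<'E'
from h import *
np.set_printoptions(precision=2,suppress=True)
s=arm.get_state();print(s["position"],s["ee_rot"])
# path: front dir 190.1deg; from theta=61.3deg to 0
f=np.radians(190.1);F=np.array([np.cos(f),np.sin(f),0]);L=np.array([F[1],-F[0],0]);print(L)
M0=np.array([.689,.0558,.0975]);H=M0-.078*F-np.array([0,0,.0]) # hinge rear
def P(th):
    a=.05*th; n=np.array([0,0,1])*np.cos(a)+F*np.sin(a); d=F*np.cos(a)-np.array([0,0,1])*np.sin(a)
    ax=H+d*.190-n*.0345
    return ax+.068*(d*np.cos(th)+L*np.sin(th))
p=[P(t) for t in np.radians(np.linspace(61.3,0,17))]
print(1000*P(np.radians(61.3)),1000*P(0));print(100*np.diff(p,axis=0), 61.3/16)
E
```

```text
[0.54 0.09 0.03] [3.14 0.   2.25]
[-0.18  0.98  0.  ]
[538.26  89.53  51.14] [511.79  24.23  63.  ]
[[-0.36 -0.3   0.05]
 [-0.34 -0.32  0.06]
 [-0.32 -0.34  0.06]
 [-0.29 -0.36  0.06]
 [-0.27 -0.38  0.07]
 [-0.24 -0.4   0.07]
 [-0.22 -0.41  0.07]
 [-0.19 -0.42  0.08]
 [-0.16 -0.43  0.08]
 [-0.13 -0.44  0.08]
 [-0.1  -0.45  0.08]
 [-0.07 -0.45  0.08]
 [-0.04 -0.46  0.08]
 [-0.01 -0.46  0.09]
 [ 0.02 -0.46  0.09]
 [ 0.05 -0.45  0.09]] 3.83125
```

Request:
{"method": "carry_out", "body": {
  "series": [
    [[-0.36,-0.3,0.05],[0,0,3.83],0.5],
    [[-0.34,-0.32,0.06],[0,0,3.83],0.5],
    [[-0.32,-0.34,0.06],[0,0,3.83],0.5],
    [[-0.29,-0.36,0.06],[0,0,3.83],0.5],
    [[-0.27,-0.38,0.07],[0,0,3.83],0.5],
    [[-0.24,-0.4,0.07],[0,0,3.83],0.5],
    [[-0.22,-0.41,0.07],[0,0,3.83],0.5],
    [[-0.19,-0.42,0.08],[0,0,3.83],0.5]
  ]
}}

```text
clock: 4.2
position: [0.5167, 0.0599, 0.0377]
ee_rot: [3.141, 0.003, 2.786]
force: [3.7, -0.0, 4.0]
gripper_width: 0.0111
grip_force: 58.3
```

Smooth, with low forces.

Request:
{"method": "carry_out", "body": {
  "series": [
    [[-0.16,-0.43,0.08],[0,0,3.83],0.5],
    [[-0.13,-0.44,0.08],[0,0,3.83],0.5],
    [[-0.1,-0.45,0.08],[0,0,3.83],0.5],
    [[-0.07,-0.45,0.08],[0,0,3.83],0.5],
    [[-0.04,-0.46,0.08],[0,0,3.83],0.5],
    [[-0.01,-0.46,0.09],[0,0,3.83],0.5],
    [[0.02,-0.46,0.09],[0,0,3.83],0.5],
    [[0.05,-0.45,0.09],[0,0,3.83],0.5]
  ]
}}

```text
clock: 4.87
position: [0.5125, 0.0239, 0.0443]
ee_rot: [-3.141, 0.003, -2.963]
force: [6.3, 3.0, 0.2]
gripper_width: 0.0114
grip_force: 58.6
```

Request:
{"method": "carry_out", "body": {
  "series": [
    [[0,0,0],[0,0,0],0.5],
    [[0,0,0],[0,0,0],0.5],
    [[0,0,0],[0,0,0],4],
    [[0,0,0],[0,0,0],4],
    [[0,0,0],[0,0,0],4],
    [[0,0,0],[0,0,0],4],
    [[0,0,0],[0,0,0],4],
    [[0,0,0],[0,0,0],4]
  ]
}}

```text
clock: 5.53
position: [0.5114, 0.0241, 0.0432]
ee_rot: [-3.142, -0.0, -2.966]
force: [-0.2, -0.2, -0.3]
gripper_width: 0.0402
grip_force: 0.0
```

Request:
{"method": "carry_out", "body": {
  "series": [
    [[0,0,2],[0,0,0],4],
    [[0,0,3],[0,0,0],4],
    [[0,0,4],[0,0,0],4],
    [[-0.5,0,4],[0,0,0],4],
    [[-1,0,3],[0,0,0],4],
    [[-1,0,0],[0,0,0],4],
    [[0,0,0],[0,0,0],4],
    [[0,0,0],[0,0,0],4]
  ]
}}

```text
clock: 6.2
position: [0.4862, 0.0241, 0.2028]
ee_rot: [-3.141, -0.0, -2.966]
force: [0.5, -1.2, -0.8]
gripper_width: 0.0401
grip_force: 0.0
```

```bash
python3 - <<'E'
from h import *
import cv2
s=arm.get_state();print(s["clock"],list(s["position"]),list(s["ee_rot"]),np.abs(s["qd"]).max())
im=imaging.capture("wrist")[:,:,::-1]
t=imaging.capture("top")[:,:,::-1][130:260,270:370];c=imaging.capture("scene")[:,:,::-1][150:230,270:370]
cv2.imwrite("pics/t3r.png",t);cv2.imwrite("pics/c3r.png",c)
o=np.zeros((600,800,3),np.uint8)
o[:320]=cv2.resize(im[150:390,160:520],(800,320)) if 0 else 0
o[:400,:]=cv2.resize(im[100:300,120:520],(800,400),interpolation=2)
o[400:,:250]=cv2.resize(c,(250,200),interpolation=2); o[400:,260:460]=cv2.resize(t[:100],(200,200),interpolation=2)
cv2.imwrite("pics/w3.png",o)
E
```

```text
6.2 [np.float64(0.486235028389098), np.float64(0.02410226021363553), np.float64(0.20281398353704172)] [np.float64(-3.141461477611223), np.float64(-1.2632720683525278e-05), np.float64(-2.9656362975260295)] 0.030043253914436553
```

View pics/w3.png

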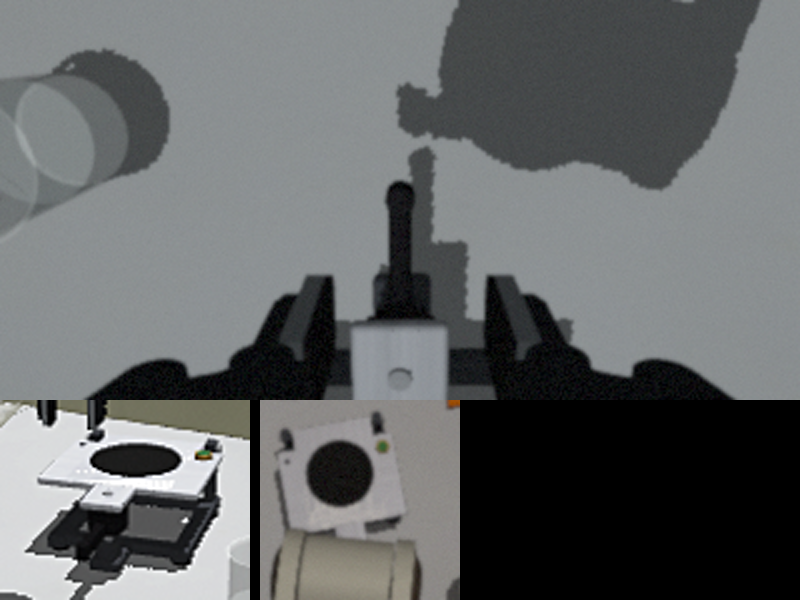

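The wrist view shows the wing (column 400, straight), the screw (400,378) and the lug (351–448) all on one line. The knob is at 0 and the scene view shows the plate level. Now to the beaker.

Request:
{"method": "carry_out", "body": {
  "series": [
    [[0,-3.6,0],[0,0,0],8.5],
    [[0,-3.6,0],[0,0,0],8.5],
    [[0,-3.6,0],[0,0,0],8.5],
    [[0,-3.6,0],[0,0,0],8.5],
    [[0,-3.6,0],[0,0,0],8.5],
    [[0,-3.6,0],[0,0,0],8.5],
    [[0,-3.6,0],[0,0,0],8.5],
    [[0,-3.6,0],[0,0,0],8.5]
  ]
}}

```text
clock: 7.02
position: [0.4861, -0.2658, 0.202]
ee_rot: [3.14, -0.001, -2.966]
force: [0.0, -0.1, -0.1]
gripper_width: 0.0847
grip_force: 0.0
```

Request:
{"method": "carry_out", "body": {
  "series": [
    [[0,-3.6,0],[0,0,0],8.5],
    [[0,0,-1.5],[0,0,0],8.5],
    [[0,0,-1.5],[0,0,0],8.5],
    [[0,0,-1.5],[0,0,0],8.5],
    [[0,0,-1.5],[0,0,0],8.5],
    [[0,0,0],[0,0,0],8.5],
    [[0,0,0],[0,0,0],8.5],
    [[0,0,0],[0,0,0],8.5]
  ]
}}

```text
clock: 7.68
position: [0.4867, -0.3001, 0.1436]
ee_rot: [-3.141, 0.0, -2.966]
force: [0.4, 0.4, 0.1]
gripper_width: 0.0853
grip_force: 0.0
```

```bash
python3 - <<'E'
from h import *
import cv2
s=arm.get_state();print(s["clock"],list(s["position"]),list(s["ee_rot"]),np.abs(s["qd"]).max())
cv2.imwrite("pics/w4.png",imaging.capture("wrist")[:,:,::-1])
E
```

```text
7.6833 [np.float64(0.4867353313838613), np.float64(-0.3001039723863667), np.float64(0.1436104169321359)] [np.float64(-3.1413602782566006), np.float64(7.165796464159158e-05), np.float64(-2.9655112655067146)] 0.013674924693957839
```

View pics/w4.png

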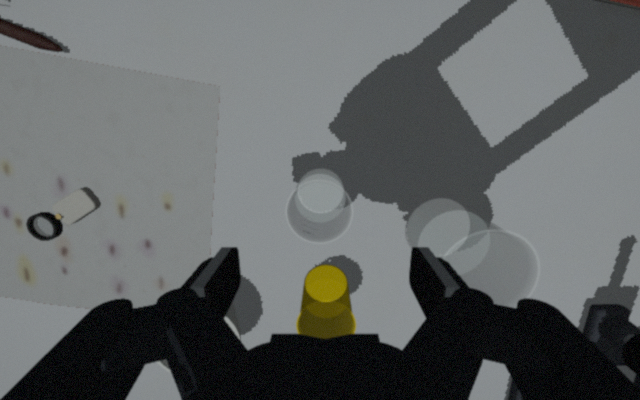

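The wrist view shows the small clear beaker with its rim centred at (320,208) and its base at (321,195), between the finger columns. The yellow beaker is behind it.

```bash
python3 - <<'E'
from h import *
np.set_printoptions(precision=4,suppress=True)
pose=(np.array([0.48674,-0.3001,0.14361]),np.array([-3.14136,0,-2.96551]))
w=lambda u,v:ray("wrist",u,v,pose)
t=lambda u,v:ray("top",269.625+u/4,129.625+v/4)
sc=lambda u,v:ray("scene",269.625+u/4,149.625+v/4)
print(atz(w(320,208),.07),atz(w(321,195),.003),atz(w(325,284),.003),atz(w(325,325),.07))
print(tri(w(320,208),t(606,394),sc(625,344)),tri(w(321,195),t(597,399),sc(616,449)))
E
```

```text
[ 0.4874 -0.3041  0.07  ] [ 0.4951 -0.3027  0.003 ] [ 0.5957 -0.2807  0.003 ] [ 0.5946 -0.281   0.07  ]
(array([ 0.489 , -0.3033,  0.0704]), [np.float64(1.8), np.float64(1.4), np.float64(0.7)]) (array([ 0.4913, -0.305 ,  0.0029]), [np.float64(4.3), np.float64(3.7), np.float64(1.8)])
```

Request:
{"method": "carry_out", "body": {
  "series": [
    [[0.35,-0.4,-0.2],[0,0,0],8.5],
    [[0,0,-2],[0,0,0],8.5],
    [[0,0,-2.5],[0,0,0],8.5],
    [[0,0,-2.5],[0,0,0],8.5],
    [[0,0,-2.5],[0,0,0],8.5],
    [[0,0,-2],[0,0,0],8.5],
    [[0,0,-0.5],[0,0,0],8.5],
    [[0,0,0],[0,0,0],8.5]
  ]
}}

```text
clock: 8.4
position: [0.4897, -0.3038, 0.0204]
ee_rot: [3.14, -0.001, -2.966]
force: [0.5, -0.0, 0.0]
gripper_width: 0.0851
grip_force: 0.0
```

Request:
{"method": "carry_out", "body": {
  "series": [
    [[0,0,0],[0,0,0],6],
    [[0,0,0],[0,0,0],5.5],
    [[0,0,0],[0,0,0],5],
    [[0,0,0],[0,0,0],5],
    [[0,0,0],[0,0,0],5],
    [[0,0,0],[0,0,0],5],
    [[0,0,0],[0,0,0],5],
    [[0,0,0],[0,0,0],5]
  ]
}}

```text
clock: 9.07
position: [0.4907, -0.3043, 0.023]
ee_rot: [-3.14, 0.002, -2.965]
force: [-0.7, 2.6, 9.2]
gripper_width: 0.0508
grip_force: 57.6
```

Request:
{"method": "carry_out", "body": {
  "series": [
    [[0,0,0.5],[0,0,0],5],
    [[0,0,1],[0,0,0],5],
    [[0,0,2],[0,0,0],5],
    [[0,0,2.5],[0,0,0],5],
    [[0,0,2.5],[0,0,0],5],
    [[0,0,2.5],[0,0,0],5],
    [[0,0,2.5],[0,0,0],5],
    [[0,0,2.5],[0,0,0],5]
  ]
}}

```text
clock: 9.73
position: [0.4898, -0.3038, 0.1838]
ee_rot: [-3.141, 0.001, -2.966]
force: [0.5, -0.3, 0.9]
gripper_width: 0.051
grip_force: 58.4
```

```bash
python3 - <<'E'
from h import *
import cv2
s=arm.get_state();print(s["clock"],list(s["position"]),list(s["ee_rot"]),np.abs(s["qd"]).max(),s["gripper_width"],s["grip_force"])
im=imaging.capture("wrist")[:,:,::-1];c=imaging.capture("scene")[:,:,::-1]
cv2.imwrite("pics/w5.png",np.hstack([cv2.resize(im[150:350,220:420],(400,400)),cv2.resize(c[110:310,330:530],(400,400))]))
E
```

```text
9.7333 [np.float64(0.4897936837261649), np.float64(-0.3038241239391784), np.float64(0.18382340296656738)] [np.float64(-3.140525119281167), np.float64(0.000798449527594558), np.float64(-2.965633863532004)] 0.5850975066383245 0.051012570586501174 58.35236400227586
```

View pics/w5.png

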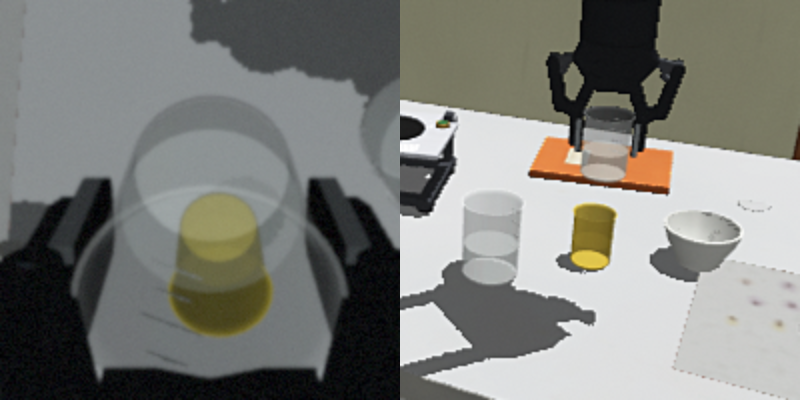

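The beaker is held upright. The wrist crop shows its floor ellipse centred at about (211,203), which is pixel (325.5,251.5).

```bash
python3 - <<'E'
from h import *
np.set_printoptions(precision=4,suppress=True)
s=arm.get_state();print(s["position"])
pose=(np.array([0.4898,-0.3038,0.1838]),np.array([-3.1405,0.0008,-2.96563]))
for z in(.015,.019,.022):print(atz(ray("wrist",325.5,251.5,pose),.1838-z)-pose[0])
print(np.array([.6887,.0556])-[.4898,-.3038])
E
```

```text
[ 0.4911 -0.3048  0.1867]
[ 0.0083  0.0015 -0.015 ]
[ 0.0102  0.0019 -0.019 ]
[ 0.0117  0.0022 -0.022 ]
[0.1989 0.3594]
```

Request:
{"method": "carry_out", "body": {
  "series": [
    [[0.8,1.5,0],[0,0,0],5],
    [[1.7,3,0],[0,0,0],5],
    [[1.7,3,0],[0,0,0],5],
    [[1.7,3,0],[0,0,0],5],
    [[1.7,3,0],[0,0,0],5],
    [[1.7,3,0],[0,0,0],5],
    [[1.7,3,0],[0,0,0],5],
    [[1.7,3,0],[0,0,0],5]
  ]
}}

```text
clock: 10.5
position: [0.6174, -0.0772, 0.1817]
ee_rot: [-3.141, 0.0, -2.966]
force: [0.9, -0.4, -0.4]
gripper_width: 0.0512
grip_force: 58.4
```

Request:
{"method": "carry_out", "body": {
  "series": [
    [[1.7,3,0],[0,0,0],5],
    [[1.7,3,0],[0,0,0],5],
    [[1.7,3,0],[0,0,0],5],
    [[1.5,2.9,0],[0,0,0],5],
    [[0.6,1.5,0],[0,0,0],5],
    [[0,0,0],[0,0,0],5],
    [[0,0,0],[0,0,0],5],
    [[0,0,0],[0,0,0],5]
  ]
}}

```text
clock: 11.17
position: [0.6886, 0.0543, 0.1813]
ee_rot: [-3.141, -0.0, -2.966]
force: [1.3, -0.4, -0.2]
gripper_width: 0.0515
grip_force: 58.4
```

```bash
python3 - <<'E'
from h import *
import cv2
P=[];
for i in range(4):
    s=arm.get_state();P.append(np.r_[s["position"],s["force"]]);im=imaging.capture("wrist")
print(s["clock"],np.mean(P,0),s["ee_rot"])
# expected pixels of beaker rim/floor centred on the TCP axis
m=imaging.camera_model("wrist");Mi=np.linalg.inv(m["mount"])
for z in(.022,.019,-.048):
  for off in(-.01,0,.01):
    c=Mi@[off,0,z,1];u=m["intrinsics"]@(c[:3]/c[2]);print(z,off,u[:2])
cv2.imwrite("pics/w6.png",im[:,:,::-1]);cv2.imwrite("pics/s6.png",imaging.capture("scene")[:,:,::-1])
E
```

```text
11.3167 [ 0.68861665  0.05400756  0.18141739  0.51362017 -0.1515142  -0.16604979] [-3.14130499e+00  1.98347741e-04 -2.96692993e+00]
0.022 -0.01 [325.30262827 248.75803575]
0.022 0 [325.31091877 233.9082378 ]
0.022 0.01 [325.31947415 218.58401091]
0.019 -0.01 [325.31814686 250.92287474]
0.019 0 [325.32682204 235.86289444]
0.019 0.01 [325.33577903 220.31371029]
-0.048 -0.01 [325.87049299 327.97502148]
-0.048 0 [325.89819358 306.08966368]
-0.048 0.01 [325.92733185 283.06844126]
```

Request:
{"method": "carry_out", "body": {
  "series": [
    [[-0.1,0.1,-0.7],[0,0,0],5],
    [[0,0,-1.5],[0,0,0],5],
    [[0,0,-1.5],[0,0,0],5],
    [[0,0,-1.5],[0,0,0],5],
    [[0,0,-0.7],[0,0,0],5],
    [[0,0,0],[0,0,0],5],
    [[0,0,0],[0,0,0],5],
    [[0,0,0],[0,0,0],5]
  ]
}}

```text
clock: 12.08
position: [0.6879, 0.0559, 0.1223]
ee_rot: [-3.141, 0.0, -2.966]
force: [0.1, 0.4, -0.1]
gripper_width: 0.0512
grip_force: 56.4
```

Request:
{"method": "carry_out", "body": {
  "series": [
    [[0,0,-0.05],[0,0,0],5],
    [[0,0,0],[0,0,0],5],
    [[0,0,-0.05],[0,0,0],5],
    [[0,0,0],[0,0,0],5],
    [[0,0,0],[0,0,0],5],
    [[0,0,0],[0,0,0],5],
    [[0,0,0],[0,0,0],5],
    [[0,0,0],[0,0,0],5]
  ]
}}

```text
clock: 12.75
position: [0.6879, 0.0561, 0.1212]
ee_rot: [-3.141, -0.0, -2.966]
force: [0.2, 0.3, -1.3]
gripper_width: 0.0512
grip_force: 56.4
```

Request:
{"method": "carry_out", "body": {
  "series": [
    [[0,0,-0.05],[0,0,0],5],
    [[0,0,0],[0,0,0],5],
    [[0,0,0],[0,0,0],5],
    [[0,0,-0.05],[0,0,0],5],
    [[0,0,0],[0,0,0],5],
    [[0,0,0],[0,0,0],5],
    [[0,0,0],[0,0,0],5],
    [[0,0,0],[0,0,0],5]
  ]
}}

```text
clock: 13.42
position: [0.6879, 0.0561, 0.1202]
ee_rot: [-3.141, 0.0, -2.966]
force: [0.1, -0.4, -0.4]
gripper_width: 0.0516
grip_force: 56.4
```

Request:
{"method": "carry_out", "body": {
  "series": [
    [[0,0,-0.05],[0,0,0],5],
    [[0,0,0],[0,0,0],5],
    [[0,0,0],[0,0,0],5],
    [[0,0,0],[0,0,0],5],
    [[0,0,-0.05],[0,0,0],5],
    [[0,0,0],[0,0,0],5],
    [[0,0,0],[0,0,0],5],
    [[0,0,0],[0,0,0],5]
  ]
}}

```text
clock: 14.08
position: [0.6881, 0.0561, 0.12]
ee_rot: [-3.141, 0.001, -2.966]
force: [-1.7, -0.9, 9.9]
gripper_width: 0.0511
grip_force: 56.7
```

Contact reached. I'll ease off, open and rise.

Request:
{"method": "carry_out", "body": {
  "series": [
    [[0,0,0.05],[0,0,0],5],
    [[0,0,0],[0,0,0],5.4],
    [[0,0,0],[0,0,0],6],
    [[0,0,0],[0,0,0],7],
    [[0,0,0],[0,0,0],8.5],
    [[0,0,0],[0,0,0],8.5],
    [[0,0,0],[0,0,0],8.5],
    [[0,0,0],[0,0,0],8.5]
  ]
}}

```text
clock: 14.75
position: [0.6879, 0.0561, 0.1196]
ee_rot: [-3.142, -0.0, -2.966]
force: [-0.1, -0.1, 0.9]
gripper_width: 0.0849
grip_force: 0.0
```

Request:
{"method": "carry_out", "body": {
  "series": [
    [[0,0,1],[0,0,0],8.5],
    [[0,0,2],[0,0,0],8.5],
    [[0,0,3],[0,0,0],8.5],
    [[0,0,3],[0,0,0],8.5],
    [[-1,0,3],[0,0,0],8.5],
    [[-3,0,1],[0,0,0],8.5],
    [[-3,0,0],[0,0,0],8.5],
    [[-3,0,0],[0,0,0],8.5]
  ]
}}

```text
clock: 15.42
position: [0.587, 0.0561, 0.2511]
ee_rot: [-3.141, 0.002, -2.966]
force: [0.9, -0.2, 0.6]
gripper_width: 0.0854
grip_force: 0.0
```

Request:
{"method": "carry_out", "body": {
  "series": [
    [[-3,0,0],[0,0,0],8.5],
    [[-3,0,0],[0,0,0],8.5],
    [[-3,0,0],[0,0,0],8.5],
    [[-2,0,0],[0,0,0],8.5],
    [[0,0,0],[0,0,0],8.5],
    [[0,0,0],[0,0,0],8.5],
    [[0,0,0],[0,0,0],8.5],
    [[0,0,0],[0,0,0],8.5]
  ]
}}

```text
clock: 16.08
position: [0.4786, 0.056, 0.2498]
ee_rot: [-3.141, 0.0, -2.966]
force: [0.5, -0.2, 0.3]
gripper_width: 0.0848
grip_force: 0.0
```

```bash
python3 - <<'E'
from h import *
import cv2
s=arm.get_state();print(s["clock"],s["position"])
w=imaging.capture("wrist")[:,:,::-1];t=imaging.capture("top")[:,:,::-1];c=imaging.capture("scene")[:,:,::-1]
r=lambda a,s:cv2.resize(a,s,interpolation=2)
cv2.imwrite("pics/f.png",np.vstack([np.hstack([r(t[140:215,270:370],(400,300)),r(c[130:205,270:370],(400,300))]),r(w[150:300,120:520],(800,300))]))
E
```

```text
16.0833 [0.47860633 0.05601166 0.24981734]
```

View pics/f.png

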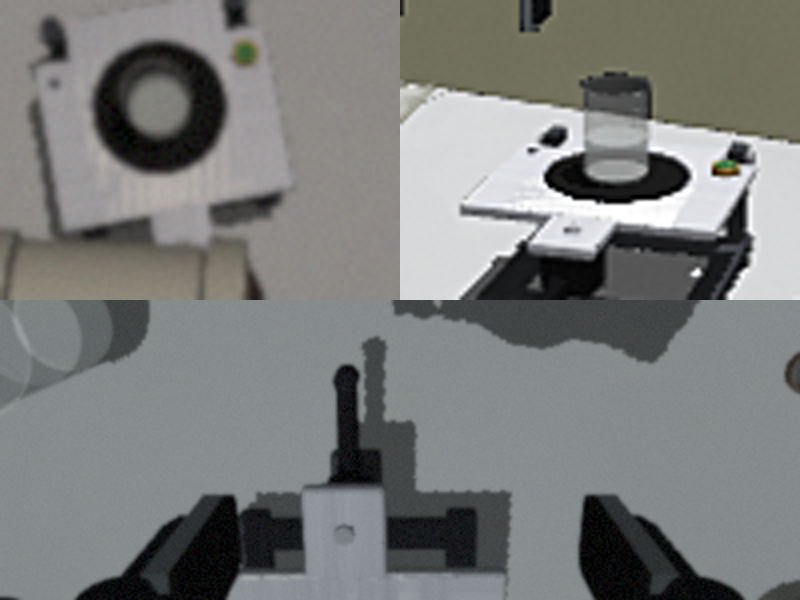

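The top view shows the beaker disc at (159,105) on the mat centre (160,106), and the scene view shows it upright. The wrist view shows the wing (346,374) still in line with the lug and its screw (344,534).

```bash
python3 -c "
from plant import finish_job
print(finish_job())"
```

```text
the job is handed in; nothing more can be done
None
```

I turned the knob until the plate lay level, stood the small clear beaker upright in the middle of the mat, moved the gripper clear, and handed the job in at about 16 s of the 51 s. The handed-in call returned no verdict.

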